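Check an adapter sleeve on the plug gauge under the swing-arm magnifier

TASK

The magnifier's lens hangs over the plug gauge and blocks it: swing the magnifier arm well clear to the side that is not blocked by the tall bottle (lens centre at least 15 cm from the pin), then slide the one of the two aluminium adapter sleeves that fits down onto the gauge pin until it sits fully on the gauge's foot. Then swing the arm back so that the lens is centred over the sleeve, and let go. The other sleeve ends upright on the bench away from the gauge; do not shift or tip the bottle, the tip box or the beaker.

Things in the scene. Friction and masses are not known exactly. Their poses are not given: they have to be found in the camera images.
- bar_mid (a point): middle of the magnifier's level bar, 130 mm from the lens centre and 130 mm from the vertical hinge axis, which lies on the same line beyond it, on a 22 mm post with a fixed round foot (130 mm diameter, 22 mm high). The bar points roughly at the robot, swings level at least 1 rad either way, stays where it is left and needs about 2 N of push at the lens.
- lens (a point): centre of the magnifier's round lens head: a white disc with a glass middle, 100 mm diameter, 25 mm thick (165 to 190 mm above the bench), 260 mm from the hinge axis. The bar that carries it is 18 mm wide, 14 mm thick, at the same mid-height.
- gauge: fixed plug gauge: dark steel foot 90 mm diameter and 14 mm high, with an upright steel pin of 30 mm diameter, straight to 70 mm above the bench, then coned to 18 mm diameter at 82 mm. Origin at the underside centre, on the pin's axis; z up.
- pin_tip (a point): tip of the gauge pin, on its axis, 82 mm above the bench.
- sleeve_wide: plain aluminium adapter sleeve standing on end: tube 50 mm outside diameter, 80 mm tall, bore 33 mm through: it fits over the gauge pin. Origin at the centre of its underside, z along the tube.
- sleeve_narrow: plain aluminium adapter sleeve of the same outside size (50 mm diameter, 80 mm tall) but with a thick wall, bore 21 mm: it does not go over the pin. Origin at the centre of its underside, z along the tube.
- bottle: tall round glass reagent bottle with blue cap, 70 mm diameter, 215 mm high, standing beside the lens's path, so the lens head cannot pass it. Origin at its underside centre.
- tip_box: low grey box with clear lid, 87 x 117 mm (x, y) and 57 mm high; the lens passes above it. Origin at its underside centre.
- beaker: open glass cup, 66 mm diameter, 85 mm high, beside the magnifier's foot; the arm passes above it. Origin at its underside centre.
Not all that is in view belongs to the job. What is shaped like the sleeve_wide but red is not meant. What is shaped like the gauge but blue or yellow is not meant.

How it is judged:
By the outcome, as a careful person would: the job done as asked, in the order asked, and still so for the second after the job is handed in, with the robot touching nothing.
It also fails if it takes over 64 s, if anything falls off the work surface, if the arm or the gripper's body presses on something with over 40 N, if the wrist force passes 120 N, or if a joint passes its speed limit or range.

ROBOT

A 7-joint arm with a two-finger parallel gripper is mounted at the origin on the work surface. World frame = base frame: x ahead of the robot, y to its left, z up, the work surface at z = 0. Lengths are in mm, angles in rad, forces in N, time in s.
With the tool pointing down it reaches from about 425 to 875 mm from the base axis. Payload 9.9 kg.
Tool frame: the origin (TCP) lies between the finger pads; the fingertips stand 8 mm ahead of it and the grasp point (between the pads) lies 11 mm behind it; z points along the fingers, y is the line along which they close (so a half turn about z gives the same grasp; the last joint's range is limited). The gripper opens to 85 mm and grips with 20 to 120 N. Pads are 22 mm wide; open, the fingers measure 114 mm over their backs; the gripper's body (76 mm by 85 mm) begins 54 mm behind the grasp point. The pads swing forward as they close: fully open they stand 13 mm farther back than shut.
Start: joints at [1.018, 0.576, 0.025, 1.437, -0.015, 1.129, -0.057], TCP at [304.981, -602.176, 239.289] pointing down, gripper open.
Joint ranges: [-2.76, 2.76], [-0.34, 2.15], [-1.52, 1.57], [0.19, 2.46], [-1.09, 4.23], [0.17, 1.99], [-2.82, 2.82]. Speed limits (rad/s): [2.22, 2.22, 3.01, 3.01, 3.14, 3.14, 3.14].

INTERFACE

Orientations are given as a unit quaternion [x, y, z, w].
In Python, from station import monitor, eyes, order gives the robot as it stands.
- The arm moves only by the shell command python3 -m inch 'ROWS' [FORCE]. ROWS is JSON, a list of rows, each an object with "translation": the shift along the tool's x, y, z in units of 0.02 m (1.0 is 0.02 m), a list of three; "rot": the turn, a rotation vector about the tool's x, y, z in units of 0.08 rad (1.0 is 0.08 rad), a list of three; "gripper": the opening, from 0 (shut) to 1 (fully open). A call has 1 to 20 rows; each row shifts and turns the commanded pose from where the row before left it, along the tool's axes as they then stand; what a row does not reach is not made up. A row lasts 1/12 s, in which the tool goes at most 41.7 mm and 7.16 degrees, less where a joint would pass 70% of its speed; a pose out of reach is approached as far as the arm can. A call with a number of a shift or a turn outside -1 to 1 is refused whole. A call with a gripper value outside its range is refused whole. The fingers move at their own pace and stop on an object; FORCE is the grip in N (left out, the last holds). Time passes only in rows, so rows that do not move let the fingers close. It gives the time, the measured TCP pose, the force, the opening and the grip force at its end, in the units of the state.
- monitor.get_obs(): the state, without advancing time (a new reading comes with each control period).
- eyes.camera(name): name is "scene" or "top"; returns (picture, depth): 480x640x3 uint8, red, green, blue; 480x640 float32, mm along the optical axis (not along the pixel's ray), 0 where there is no reading.
- eyes.get_calibration(name): a dict with "camera_matrix" (3x3 intrinsics, pixels), "xyz" and "attitude" of the camera in the world. Camera axes: x right, y up, looking along -z (the intrinsics and any distortion apply to the point x, -y, -z); pixel columns grow to the right and rows downward; lengths in mm; the calibration is good to about 2 mm. A picture is of the moment at which its call begins. get_calibration takes no time and is no camera call.
- order.close_job(): hands the job in; it is judged then, once.
The state is a dict: "time_s": time; "joint_positions": joint angles; "dq": joint speeds; "effort": joint torques, N m; "tcp_pos": TCP position; "ee_rot": TCP orientation; "force": force on the tool from outside, world axes, zero at the start; "wrist_torque": the same for the moment, N m; "grip_width": opening from 0.0 (shut) to 1.0 (fully open); "grasp_force": force on a finger pad.
Only numpy, scipy, OpenCV 4.12 (cv2) and the standard library are available. Lean on these libraries where they do the work, as an engineer would, in place of code of your own. Each camera call takes 0.05 s, during which the arm holds its last target. There are 200 camera calls.

## Working session

There is one attempt and no reset: what is moved stays moved. The work goes in short steps, Python scripts to look and compute and a shell command to move; the robot and the scene stay as the last step left them, time stands still between calls to the robot, and variables do not carry over. Pictures are saved under pics/ and viewed, at most 10 in all, crops included, and the job is handed in when it is done.

```bash
mkdir -p pics; ls; cat > h.py <<'E'
import numpy as np, cv2
from scipy.spatial.transform import Rotation as R
from station import monitor, eyes, order
def grab(n,tag):
    p,d=eyes.camera(n); cv2.imwrite(f'pics/{tag}.png',p[:,:,::-1]); np.savez(f'pics/{tag}.npz',p=p,d=d,**{k:np.array(v) for k,v in eyes.get_calibration(n).items()}); return p,d
def world(tag):
    z=np.load(f'pics/{tag}.npz'); K=z['camera_matrix']; d=z['d']; v,u=np.mgrid[:480,:640]
    c=np.stack([(u-K[0,2])/K[0,0]*d,-(v-K[1,2])/K[1,1]*d,-d],-1)
    w=c@R.from_quat(z['attitude']).as_matrix().T+z['xyz']; w[d==0]=np.nan; return w,z['p']
E
python3 - <<'E'
from h import *
for n in('scene','top'):
    grab(n,n+'0'); print(n,eyes.get_calibration(n))
print(monitor.get_obs())
E
```

```text
pics
scene {'camera_matrix': array([[586.63967435,   0.        , 320.98772161],
       [  0.        , 586.63967435, 242.3153339 ],
       [  0.        ,   0.        ,   1.        ]]), 'xyz': array([1138.85394952,  399.83324614,  766.96430586]), 'attitude': array([0.1810789 , 0.35482939, 0.8219631 , 0.40704202])}
top {'camera_matrix': array([[542.29266439,   0.        , 314.15440463],
       [  0.        , 542.29266439, 237.12067402],
       [  0.        ,   0.        ,   1.        ]]), 'xyz': array([ 352.09084917,  -17.78704036, 1256.93106525]), 'attitude': array([-0.05848007,  0.06460265,  0.71476235, -0.69391741])}
{'time_s': 0.1, 'joint_positions': array([ 1.01819077,  0.57639721,  0.02482002,  1.43780439, -0.01501732,
        1.12898677, -0.05651543]), 'dq': array([ 0.00023888, -0.00277462, -0.00119555, -0.00207661, -0.00040426,
        0.00030702,  0.00192883]), 'effort': array([ 6.79518314e-03, -7.67301822e+01,  2.25802056e+00, -2.86605495e+01,
        1.58780330e-02,  8.58467538e-03, -6.33282798e-05]), 'tcp_pos': array([ 304.83507094, -601.82173924,  238.56933707]), 'ee_rot': array([ 9.72649170e-01,  2.32278053e-01, -1.83252965e-04, -6.81853765e-04]), 'force': array([-0.65576957, -0.32012303,  0.19995624]), 'wrist_torque': array([ 0.01902106, -0.02654833, -0.02526446]), 'grasp_force': 0.0, 'grip_width': 0.99482312623693}
```

View pics/scene0.png

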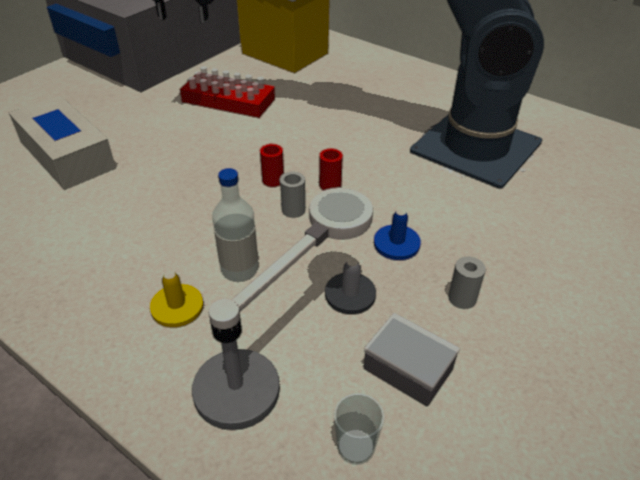

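View pics/top0.png

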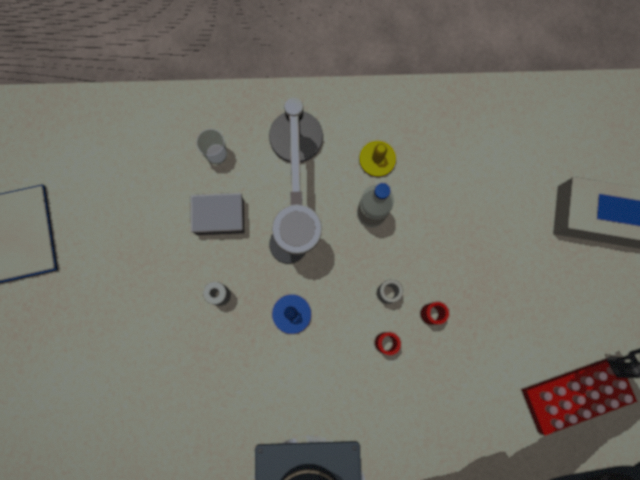

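The scene view shows the lens at (341,213), gauge foot (350,292), hinge (224,313), bottle (237,240), wide sleeve (292,194) and narrow sleeve (467,282). In the top view the lens is at (297,229), hinge (293,107), bottle (376,203), wide sleeve (391,291), narrow sleeve (217,293), tip box (218,214) and beaker (213,148). The bottle is on the -y side, so the arm swings to +y.

```bash
cat >> h.py <<'E'
def circ(P):
    A=np.c_[2*P,np.ones(len(P))]; s=np.linalg.lstsq(A,(P**2).sum(1),rcond=None)[0]; return s[:2],np.sqrt(s[2]+s[0]**2+s[1]**2)
def mec(P):
    c,r=cv2.minEnclosingCircle(P.astype(np.float32)); return np.round(c,1),round(r,1)
def roi(tag,box,zr):
    w,p=world(tag); u0,v0,u1,v1=box; q=w[v0:v1,u0:u1].reshape(-1,3); return q[(q[:,2]>zr[0])&(q[:,2]<zr[1])]
E
python3 - <<'E'
from h import *
def rep(n,tag,box,zr):
    q=roi(tag,box,zr)
    print(n,tag,len(q), *( (mec(q[:,:2]),'z',np.round(np.percentile(q[:,2],[5,50,95]),1),'mid',np.round((q.min(0)+q.max(0))[:2]/2,1),'ext',np.round(np.ptp(q,0),1)) if len(q)>3 else ()))
for n,b in dict(wide=(370,270,412,312),narrow=(196,272,240,314)).items(): rep(n,'top0',b,(70,95))
for n,b in dict(wide=(272,165,312,222),narrow=(445,250,490,312)).items(): rep(n,'scene0',b,(72,95)); rep(n+'side',"scene0",b,(15,70))
rep('lens','top0',(268,200,326,256),(160,205)); rep('lens','scene0',(300,185,380,240),(160,205))
rep('hinge','top0',(280,92,310,122),(150,230)); rep('hinge','scene0',(205,293,245,335),(180,230))
rep('foot','scene0',(185,340,285,430),(15,30)); rep('foot','top0',(262,105,330,165),(15,30))
rep('bar','top0',(285,120,303,190),(160,200))
rep('gfoot','scene0',(318,265,382,315),(9,20)); rep('pin','scene0',(335,250,365,300),(25,68)); rep('tip','scene0',(335,250,365,300),(72,95))
rep('pin+','scene0',(335,255,365,300),(78,95))
rep('bottle','top0',(350,170,405,235),(30,230)); rep('bottle','scene0',(205,160,265,285),(30,230))
rep('box','top0',(185,185,250,245),(40,70)); rep('box','scene0',(355,310,465,400),(40,70))
rep('beaker','top0',(190,120,235,170),(20,100)); rep('beaker','scene0',(325,385,390,465),(20,100))
rep('blue','top0',(268,290,316,338),(5,100)); rep('red1','top0',(370,328,405,360),(60,95));rep('red2','top0',(418,298,455,330),(60,95))
E
```

```text
wide top0 256 (array([ 436.1, -195. ]), 24.9) z [75.6 80.6 84.2] mid [ 435.9 -195. ] ext [48.1 49.7 16.6]
narrow top0 362 (array([443., 188.]), 24.8) z [75.4 80.3 84.1] mid [442.9 188. ] ext [47.6 49.7 16.2]
wide scene0 275 (array([ 437.8, -191.6]), 26.8) z [72.7 78.2 80.8] mid [ 438.4 -193.1] ext [51.4 49.  10.2]
wideside scene0 793 (array([ 414.9, -223.1]), 66.4) z [17.9 44.  67.9] mid [ 419.4 -222.5] ext [ 96.1 111.1  54.8]
narrow scene0 531 (array([444.5, 191.8]), 27.0) z [73.4 78.8 81.2] mid [444.8 190.5] ext [52.2 48.6 10.9]
narrowside scene0 733 (array([447.1, 191.2]), 25.5) z [18.1 44.5 68. ] mid [452.1 190.7] ext [39.1 49.4 54.9]
lens top0 1999 (array([563.6,   2.8]), 55.5) z [186.5 191.2 194.8] mid [563.2   3.8] ext [110.1  97.   33.1]
lens scene0 2918 (array([579.9,   4.3]), 70.1) z [172.6 189.2 191.6] mid [579.9   6.7] ext [140.2 100.2  29.5]
hinge top0 393 (array([812.7,   4. ]), 26.8) z [162.9 190.  194.1] mid [812.4   4.9] ext [51.9 39.8 46. ]
hinge scene0 817 (array([809.5,   7.5]), 31.0) z [182.2 188.9 191.2] mid [809.5   7.8] ext [61.9 39.7 13. ]
foot scene0 4709 (a
[... 990 characters left out ...]
.7) z [53.3 57.5 61.5] mid [627.2 188.2] ext [ 89.2 116.6  24.4]
box scene0 4121 (array([629.6, 190.9]), 72.2) z [47.8 56.2 58.4] mid [629.1 191.1] ext [ 90.7 118.4  20.4]
beaker top0 633 (array([783. , 197.3]), 33.5) z [24.7 62.6 86.5] mid [782.9 197.4] ext [65.2 64.3 71.9]
beaker scene0 2361 (array([784.3, 199.7]), 33.3) z [24.7 60.1 84.9] mid [784.8 199.9] ext [65.2 65.3 67.2]
blue top0 1262 (array([399.1,  23.5]), 71.4) z [ 9.6 15.  73.6] mid [398.3  24.6] ext [104.9 109.3  80.8]
red1 top0 291 (array([ 324.2, -184.7]), 25.1) z [65.4 80.2 85. ] mid [ 324.4 -184.8] ext [48.5 49.6 27.9]
red2 top0 310 (array([ 386.3, -292.6]), 25.4) z [65.  80.  84.4] mid [ 385.6 -292.1] ext [47.4 49.7 26.1]
```

```bash
cat >> h.py <<'E'
def to(x,y,z,th=None):
    o=monitor.get_obs(); M=R.from_quat(o['ee_rot']).as_matrix(); t=np.array(o['tcp_pos'])
    a=np.arctan2(M[1,0],M[0,0])
    print('t',round(o['time_s'],2),'tcp',t.round(1),'th',round(a,4),'tilt',M[:2,2].round(3),'F',np.round(o['force'],1),'w',round(o['grip_width'],3),'g',round(o['grasp_force'],1),'q',np.round(o['joint_positions'],2))
    print('units',(M.T@(np.array([x,y,z])-t)/20).round(3), 'rotz', None if th is None else round((a-th)/.08,3))
E
python3 -m inch '[{"translation":[0,0,-1],"rot":[0,0,0.98],"gripper":1},{"translation":[0,0,-1],"rot":[0,0,0.98],"gripper":1},{"translation":[0,0,-1],"rot":[0,0,0.98],"gripper":1},{"translation":[0,0,0],"rot":[0,0,0.98],"gripper":1},{"translation":[0,0,0],"rot":[0,0,0.98],"gripper":1},{"translation":[0,0,0],"rot":[0,0,0.98],"gripper":1},{"translation":[0,0,0],"rot":[0,0,0],"gripper":1}]'
python3 -c "
from h import *
to(663,5,290,-.008)"
```

```text
time_s: 0.68
tcp_pos: [305.0, -601.9, 298.9]
ee_rot: [1.0, -0.003, -0.0, -0.0]
force: [0.8, -0.3, 0.8]
grip_width: 1.002
grasp_force: 0.0
t 0.68 tcp [ 305.  -601.9  298.9] th -0.0051 tilt [-0.     0.001] F [ 0.8 -0.3  0.8] w 1.002 g 0.0 q [ 0.95  0.54  0.15  1.35 -0.08  1.26 -0.47]
units [ 17.743 -30.436   0.458] rotz 0.036
```

```bash
python3 -m inch '[{"translation":[0.57,-0.98,0],"rot":[0,0,0],"gripper":1},{"translation":[0.57,-0.98,0],"rot":[0,0,0],"gripper":1},{"translation":[0.57,-0.98,0],"rot":[0,0,0],"gripper":1},{"translation":[0.57,-0.98,0],"rot":[0,0,0],"gripper":1},{"translation":[0.57,-0.98,0],"rot":[0,0,0],"gripper":1},{"translation":[0.57,-0.98,0],"rot":[0,0,0],"gripper":1},{"translation":[0.57,-0.98,0],"rot":[0,0,0],"gripper":1},{"translation":[0.57,-0.98,0],"rot":[0,0,0],"gripper":1},{"translation":[0.57,-0.98,0],"rot":[0,0,0],"gripper":1},{"translation":[0.57,-0.98,0],"rot":[0,0,0],"gripper":1},{"translation":[0.57,-0.98,0],"rot":[0,0,0],"gripper":1},{"translation":[0.57,-0.98,0],"rot":[0,0,0],"gripper":1},{"translation":[0.57,-0.98,0],"rot":[0,0,0],"gripper":1},{"translation":[0.57,-0.98,0],"rot":[0,0,0],"gripper":1},{"translation":[0.57,-0.98,0],"rot":[0,0,0],"gripper":1},{"translation":[0.57,-0.98,0],"rot":[0,0,0],"gripper":1}]'
python3 -m inch '[{"translation":[0.57,-0.98,0],"rot":[0,0,0],"gripper":1},{"translation":[0.57,-0.98,0],"rot":[0,0,0],"gripper":1},{"translation":[0.57,-0.98,0],"rot":[0,0,0],"gripper":1},{"translation":[0.57,-0.98,0],"rot":[0,0,0],"gripper":1},{"translation":[0.57,-0.98,0],"rot":[0,0,0],"gripper":1},{"translation":[0.57,-0.98,0],"rot":[0,0,0],"gripper":1},{"translation":[0.57,-0.98,0],"rot":[0,0,0],"gripper":1},{"translation":[0.57,-0.98,0],"rot":[0,0,0],"gripper":1},{"translation":[0.57,-0.98,0],"rot":[0,0,0],"gripper":1},{"translation":[0.57,-0.98,0],"rot":[0,0,0],"gripper":1},{"translation":[0.57,-0.98,0],"rot":[0,0,0],"gripper":1},{"translation":[0.57,-0.98,0],"rot":[0,0,0],"gripper":1},{"translation":[0.57,-0.98,0],"rot":[0,0,0],"gripper":1},{"translation":[0.57,-0.98,0],"rot":[0,0,0],"gripper":1},{"translation":[0.57,-0.98,0],"rot":[0,0,0],"gripper":1},{"translation":[0,0,0],"rot":[0,0,0],"gripper":1}]'
python3 -c "
from h import *
to(663,5,166.5,-.008)"
```

```text
time_s: 2.02
tcp_pos: [488.2, -287.8, 299.1]
ee_rot: [1.0, 0.001, -0.0, -0.0]
force: [0.5, 1.0, -0.1]
grip_width: 0.996
grasp_force: 0.0
time_s: 3.35
tcp_pos: [660.6, 10.7, 298.2]
ee_rot: [1.0, 0.004, -0.0, -0.002]
force: [-0.2, 1.1, -0.1]
grip_width: 0.997
grasp_force: 0.0
t 3.35 tcp [660.6  10.7 298.2] th 0.0072 tilt [-0.001  0.003] F [-0.2  1.1 -0.1] w 0.997 g 0.0 q [-0.1   0.51  0.02  1.39 -0.01  1.24 -1.64]
units [0.12  0.306 6.586] rotz 0.19
```

```bash
python3 -m inch '[{"translation":[0.1,0.3,0.9],"rot":[0,0,0.1],"gripper":1},{"translation":[0,0,0.95],"rot":[0,0,0],"gripper":1},{"translation":[0,0,0.95],"rot":[0,0,0],"gripper":1},{"translation":[0,0,0.95],"rot":[0,0,0],"gripper":1},{"translation":[0,0,0.95],"rot":[0,0,0],"gripper":1},{"translation":[0,0,0.95],"rot":[0,0,0],"gripper":1},{"translation":[0,0,0.95],"rot":[0,0,0],"gripper":1},{"translation":[0,0,0],"rot":[0,0,0],"gripper":1},{"translation":[0,0,0],"rot":[0,0,0],"gripper":0.4}]' 20
python3 -c "
from h import *
to(663,5,166.5,-.008)"
```

```text
time_s: 4.1
tcp_pos: [660.7, -1.4, 166.6]
ee_rot: [1.0, -0.004, -0.001, 0.0]
force: [0.5, 0.3, 0.5]
grip_width: 0.881
grasp_force: 0.0
t 4.1 tcp [660.7  -1.4 166.6] th -0.0082 tilt [-0.002 -0.   ] F [0.5 0.3 0.5] w 0.881 g 0.0 q [-0.08  0.62  0.01  1.57 -0.01  0.96 -1.64]
units [ 0.115 -0.322  0.003] rotz -0.002
```

```bash
python3 -m inch '[{"translation":[0,0,0],"rot":[0,0,0],"gripper":0.3},{"translation":[0,0,0],"rot":[0,0,0],"gripper":0.1},{"translation":[0,0,0],"rot":[0,0,0],"gripper":0.1},{"translation":[0,0,0],"rot":[0,0,0],"gripper":0.1},{"translation":[0,0,0],"rot":[0,0,0],"gripper":0.1},{"translation":[0,0,0],"rot":[0,0,0],"gripper":0.1},{"translation":[0,0,0],"rot":[0,0,0],"gripper":0.1}]' 20
python3 -c "
from h import *
to(663,5,166.5,-.008)"
```

```text
time_s: 4.68
tcp_pos: [661.9, 0.1, 168.5]
ee_rot: [1.0, -0.004, 0.001, -0.001]
force: [-0.7, 2.5, 6.6]
grip_width: 0.215
grasp_force: 19.5
t 4.68 tcp [6.619e+02 1.000e-01 1.685e+02] th -0.0079 tilt [0.002 0.001] F [-0.7  2.5  6.6] w 0.215 g 19.5 q [-0.08  0.62  0.01  1.57 -0.01  0.96 -1.64]
units [ 0.051 -0.247  0.102] rotz 0.001
```

```bash
python3 -m inch '[{"translation":[0.006,-0.313,0],"rot":[0,0,0.5],"gripper":0.1},{"translation":[0.006,-0.313,0],"rot":[0,0,0.5],"gripper":0.1},{"translation":[0.006,-0.313,0],"rot":[0,0,0.5],"gripper":0.1},{"translation":[0.006,-0.313,0],"rot":[0,0,0.5],"gripper":0.1},{"translation":[0.006,-0.313,0],"rot":[0,0,0.5],"gripper":0.1},{"translation":[0.006,-0.313,0],"rot":[0,0,0.5],"gripper":0.1}]'
python3 -c "
from h import *
to(663,5,166.5,-.008)"
```

```text
time_s: 5.18
tcp_pos: [664.4, 36.7, 168.5]
ee_rot: [0.992, -0.125, -0.001, 0.0]
force: [-12.0, 1.5, 14.3]
grip_width: 0.216
grasp_force: 24.7
t 5.18 tcp [664.4  36.7 168.5] th -0.2503 tilt [-0.003  0.   ] F [-12.    1.5  14.3] w 0.216 g 24.7 q [-0.17  0.63  0.08  1.55 -0.06  0.97 -1.89]
units [0.325 1.552 0.1  ] rotz -3.028
```

```bash
python3 -m inch '[{"translation":[0,-0.313,-0.04],"rot":[0,0,0.5],"gripper":0.1},{"translation":[0,-0.313,-0.04],"rot":[0,0,0.5],"gripper":0.1},{"translation":[0,-0.313,0],"rot":[0,0,0.5],"gripper":0.1},{"translation":[0,-0.313,0],"rot":[0,0,0.5],"gripper":0.1},{"translation":[0,-0.313,0],"rot":[0,0,0.5],"gripper":0.1},{"translation":[0,-0.313,0],"rot":[0,0,0.5],"gripper":0.1},{"translation":[0,-0.313,0],"rot":[0,0,0.5],"gripper":0.1}]'
python3 -c "
from h import *
to(663,5,166.5,-.8)"
python3 -m inch '[{"translation":[0,-0.313,0],"rot":[0,0,0.5],"gripper":0.1},{"translation":[0,-0.313,0],"rot":[0,0,0.5],"gripper":0.1},{"translation":[0,-0.313,0],"rot":[0,0,0.5],"gripper":0.1},{"translation":[0,-0.313,0],"rot":[0,0,0.5],"gripper":0.1},{"translation":[0,-0.313,0],"rot":[0,0,0.5],"gripper":0.1},{"translation":[0,-0.313,0],"rot":[0,0,0.5],"gripper":0.1},{"translation":[0,0,0],"rot":[0,0,0],"gripper":0.1}]'
python3 -c "
from h import *
to(663,5,166.5,-.8)"
```

```text
time_s: 5.77
tcp_pos: [678.7, 79.1, 168.6]
ee_rot: [0.965, -0.261, -0.003, -0.0]
force: [-13.0, 5.9, 6.7]
grip_width: 0.212
grasp_force: 21.2
t 5.77 tcp [678.7  79.1 168.6] th -0.5291 tilt [-0.007  0.002] F [-13.    5.9   6.7] w 0.212 g 21.2 q [-0.28  0.66  0.16  1.5  -0.12  1.   -2.18]
units [1.193 3.593 0.104] rotz 3.387
time_s: 6.35
tcp_pos: [701.7, 112.8, 168.6]
ee_rot: [0.927, -0.374, -0.003, -0.002]
force: [-8.1, 12.9, 4.7]
grip_width: 0.21
grasp_force: 19.1
t 6.35 tcp [701.7 112.8 168.6] th -0.7671 tilt [-0.005  0.005] F [-8.1 12.9  4.7] w 0.21 g 19.1 q [-0.35  0.7   0.23  1.42 -0.18  1.04 -2.42]
units [2.348 5.226 0.088] rotz 0.412
```

```bash
python3 -m inch '[{"translation":[0,0,0],"rot":[0,0,0],"gripper":0.7},{"translation":[0,0,0],"rot":[0,0,0],"gripper":0.7},{"translation":[0,0,0],"rot":[0,0,0],"gripper":0.7},{"translation":[0,0,0],"rot":[0,0,0],"gripper":0.7},{"translation":[0,0,-0.5],"rot":[0,0,0],"gripper":0.8},{"translation":[0,0,-1],"rot":[0,0,0],"gripper":1},{"translation":[0,0,-1],"rot":[0,0,0],"gripper":1},{"translation":[0,0,-1],"rot":[0,0,0],"gripper":1},{"translation":[0,0,-1],"rot":[0,0,0],"gripper":1},{"translation":[0,0,-1],"rot":[0,0,0],"gripper":1},{"translation":[0,0,-1],"rot":[0,0,-0.9],"gripper":1},{"translation":[0,0,-0.5],"rot":[0,0,-0.95],"gripper":1},{"translation":[0,0,0],"rot":[0,0,-0.95],"gripper":1},{"translation":[0,0,0],"rot":[0,0,-0.95],"gripper":1},{"translation":[0,0,0],"rot":[0,0,-0.95],"gripper":1},{"translation":[0,0,0],"rot":[0,0,-0.95],"gripper":1},{"translation":[0,0,0],"rot":[0,0,-0.95],"gripper":1},{"translation":[0,0,0],"rot":[0,0,-0.95],"gripper":1},{"translation":[0,0,0],"rot":[0,0,-0.95],"gripper":1},{"translation":[0,0,0],"rot":[0,0,-0.95],"gripper":1}]'
python3 -c "
from h import *
to(436.5,-194,290,0)"
```

```text
time_s: 8.02
tcp_pos: [704.1, 106.4, 309.9]
ee_rot: [1.0, -0.005, 0.0, 0.0]
force: [-0.4, 0.3, 0.3]
grip_width: 0.999
grasp_force: 0.0
t 8.02 tcp [704.1 106.4 309.9] th -0.0107 tilt [ 0.001 -0.   ] F [-0.4  0.3  0.3] w 0.999 g 0.0 q [-0.25  0.6   0.07  1.21 -0.04  1.34 -1.77]
units [-13.221  15.16    0.987] rotz -0.134
```

```bash
python3 -m inch '[{"translation":[-0.825,0.947,0],"rot":[0,0,-0.13],"gripper":1},{"translation":[-0.825,0.947,0],"rot":[0,0,0],"gripper":1},{"translation":[-0.825,0.947,0],"rot":[0,0,0],"gripper":1},{"translation":[-0.825,0.947,0],"rot":[0,0,0],"gripper":1},{"translation":[-0.825,0.947,0],"rot":[0,0,0],"gripper":1},{"translation":[-0.825,0.947,0],"rot":[0,0,0],"gripper":1},{"translation":[-0.825,0.947,0],"rot":[0,0,0],"gripper":1},{"translation":[-0.825,0.947,0],"rot":[0,0,0],"gripper":1},{"translation":[-0.825,0.947,0],"rot":[0,0,0],"gripper":1},{"translation":[-0.825,0.947,0],"rot":[0,0,0],"gripper":1},{"translation":[-0.825,0.947,0],"rot":[0,0,0],"gripper":1},{"translation":[-0.825,0.947,0],"rot":[0,0,0],"gripper":1},{"translation":[-0.825,0.947,0.5],"rot":[0,0,0],"gripper":1},{"translation":[-0.825,0.947,0.9],"rot":[0,0,0],"gripper":1},{"translation":[-0.825,0.947,0.9],"rot":[0,0,0],"gripper":1},{"translation":[-0.825,0.947,0.9],"rot":[0,0,0],"gripper":1},{"translation":[0,0,0.9],"rot":[0,0,0],"gripper":1},{"translation":[0,0,0],"rot":[0,0,0],"gripper":1},{"translation":[0,0,0],"rot":[0,0,0],"gripper":1}]'
python3 - <<'E'
from h import *
to(437,-193.5,52,0)
grab('top','top1'); grab('scene','scene1')
def rep(n,tag,box,zr):
    q=roi(tag,box,zr); print(n,tag,len(q), *( (mec(q[:,:2]),'z',np.round(np.percentile(q[:,2],[5,50,95]),1),'ext',np.round(np.ptp(q,0),1)) if len(q)>3 else ()))
rep('gfoot','top1',(255,205,315,280),(8,22)); rep('pin','top1',(255,205,315,280),(68,95)); rep('pintop','top1',(255,205,315,280),(77,95))
rep('gfoot','scene1',(318,265,382,315),(9,20)); rep('pintop','scene1',(335,250,365,300),(77,95))
E
convert 2>/dev/null; python3 -c "
import cv2;a=cv2.imread('pics/top1.png')[80:360,160:460];cv2.imwrite('pics/top1c.png',cv2.resize(a,None,fx=2,fy=2))"
```

```text
time_s: 9.6
tcp_pos: [438.9, -195.1, 227.4]
ee_rot: [1.0, -0.002, -0.0, -0.0]
force: [0.4, 0.3, 0.2]
grip_width: 0.999
grasp_force: 0.0
t 9.6 tcp [ 438.9 -195.1  227.4] th -0.004 tilt [-0.  0.] F [0.4 0.3 0.2] w 0.999 g 0.0 q [ 0.22  0.3   0.13  1.96 -0.05  0.89 -1.19]
units [-0.091 -0.077  8.771] rotz -0.05
gfoot top1 1034 (array([566.3,  38. ]), 70.5) z [10.6 15.  19. ] ext [134.4 135.3  13.8]
pin top1 87 (array([555.4,  29.4]), 14.8) z [70.2 76.2 83.7] ext [27.7 26.6 18.6]
pintop top1 36 (array([556.1,  28.9]), 13.1) z [77.4 80.1 84.6] ext [22.3 24.3 10.7]
gfoot scene1 505 (array([559.4,  30.3]), 46.5) z [10.5 13.2 15.4] ext [90.4 89.2  8.6]
pintop scene1 45 (array([559. ,  31.8]), 11.6) z [77.2 79.1 81.5] ext [20.5 23.1  5.3]
```

View pics/top1c.png

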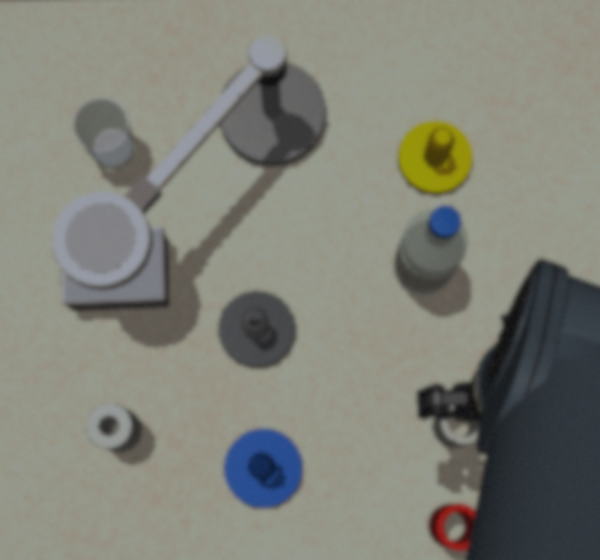

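The crop shows the lens at crop (103,238), over the tip box and well clear of the pin at (260,325). Bottle, box and beaker have not moved. Now down onto the wide sleeve.

```bash
python3 -m inch '[{"translation":[-0.09,-0.08,0.97],"rot":[0,0,0],"gripper":1},{"translation":[0,0,0.97],"rot":[0,0,0],"gripper":1},{"translation":[0,0,0.97],"rot":[0,0,0],"gripper":1},{"translation":[0,0,0.97],"rot":[0,0,0],"gripper":1},{"translation":[0,0,0.97],"rot":[0,0,0],"gripper":1},{"translation":[0,0,0.97],"rot":[0,0,0],"gripper":1},{"translation":[0,0,0.97],"rot":[0,0,0],"gripper":1},{"translation":[0,0,0.97],"rot":[0,0,0],"gripper":1},{"translation":[0,0,0.97],"rot":[0,0,0],"gripper":1},{"translation":[0,0,0],"rot":[0,0,0],"gripper":1},{"translation":[0,0,0],"rot":[0,0,0],"gripper":0.8},{"translation":[0,0,0],"rot":[0,0,0],"gripper":0.65},{"translation":[0,0,0],"rot":[0,0,0],"gripper":0.5},{"translation":[0,0,0],"rot":[0,0,0],"gripper":0.45},{"translation":[0,0,0],"rot":[0,0,0],"gripper":0.45},{"translation":[0,0,0],"rot":[0,0,0],"gripper":0.45},{"translation":[0,0,0],"rot":[0,0,0],"gripper":0.45}]' 40
python3 -c "
from h import *
to(557.7,30.5,200,0)"
```

```text
time_s: 11.12
tcp_pos: [438.2, -193.5, 53.9]
ee_rot: [1.0, -0.001, 0.001, 0.0]
force: [0.3, 1.1, 6.4]
grip_width: 0.584
grasp_force: 40.2
t 11.12 tcp [ 438.2 -193.5   53.9] th -0.0029 tilt [ 0.003 -0.001] F [0.3 1.1 6.4] w 0.584 g 40.2 q [ 0.26  0.57  0.08  2.15 -0.1   0.42 -1.15]
units [  5.963 -11.211  -7.295] rotz -0.036
```

```bash
python3 -m inch '[{"translation":[0,0,-0.6],"rot":[0,0,0],"gripper":0.45},{"translation":[0,0,-0.9],"rot":[0,0,0],"gripper":0.45},{"translation":[0,0,-0.9],"rot":[0,0,0],"gripper":0.45},{"translation":[0,0,-0.9],"rot":[0,0,0],"gripper":0.45},{"translation":[0,0,-0.9],"rot":[0,0,0],"gripper":0.45},{"translation":[0,0,-0.9],"rot":[0,0,0],"gripper":0.45},{"translation":[0,0,-0.6],"rot":[0,0,0],"gripper":0.45},{"translation":[0.45,-0.8,0],"rot":[0,0,0],"gripper":0.45},{"translation":[0.45,-0.8,0],"rot":[0,0,0],"gripper":0.45},{"translation":[0.45,-0.8,0],"rot":[0,0,0],"gripper":0.45},{"translation":[0.45,-0.8,0],"rot":[0,0,0],"gripper":0.45},{"translation":[0.45,-0.8,0],"rot":[0,0,0],"gripper":0.45},{"translation":[0.45,-0.8,0],"rot":[0,0,0],"gripper":0.45}]'
python3 -m inch '[{"translation":[0.42,-0.8,0],"rot":[0,0,0],"gripper":0.45},{"translation":[0.42,-0.8,0],"rot":[0,0,0],"gripper":0.45},{"translation":[0.42,-0.8,0],"rot":[0,0,0],"gripper":0.45},{"translation":[0.42,-0.8,0],"rot":[0,0,0],"gripper":0.45},{"translation":[0.42,-0.8,0],"rot":[0,0,0],"gripper":0.45},{"translation":[0.42,-0.8,0],"rot":[0,0,0],"gripper":0.45},{"translation":[0.42,-0.8,0],"rot":[0,0,0],"gripper":0.45},{"translation":[0.3,-0.8,0],"rot":[0,0,0],"gripper":0.45},{"translation":[0,0,0],"rot":[0,0,0],"gripper":0.45},{"translation":[0,0,0],"rot":[0,0,0],"gripper":0.45},{"translation":[0,0,0],"rot":[0,0,0],"gripper":0.45}]'
python3 - <<'E'
from h import *
to(557.7,30.5,164,0)
grab('scene','scene2')
import cv2
a=cv2.imread('pics/scene2.png')[150:330,260:440];cv2.imwrite('pics/scene2c.png',cv2.resize(a,None,fx=3.3,fy=3.3,interpolation=cv2.INTER_CUBIC))
E
```

```text
time_s: 12.2
tcp_pos: [491.8, -96.7, 167.4]
ee_rot: [1.0, -0.002, 0.001, 0.0]
force: [0.7, 1.2, -0.8]
grip_width: 0.585
grasp_force: 41.9
time_s: 13.12
tcp_pos: [556.3, 29.7, 167.0]
ee_rot: [1.0, -0.002, 0.0, 0.0]
force: [0.5, -1.0, -1.2]
grip_width: 0.585
grasp_force: 41.9
t 13.12 tcp [556.3  29.7 167. ] th -0.0034 tilt [ 0. -0.] F [ 0.5 -1.  -1.2] w 0.585 g 41.9 q [-0.21  0.48  0.11  1.85 -0.07  0.81 -1.64]
units [ 0.07  -0.041  0.148] rotz -0.042
```

View pics/scene2c.png

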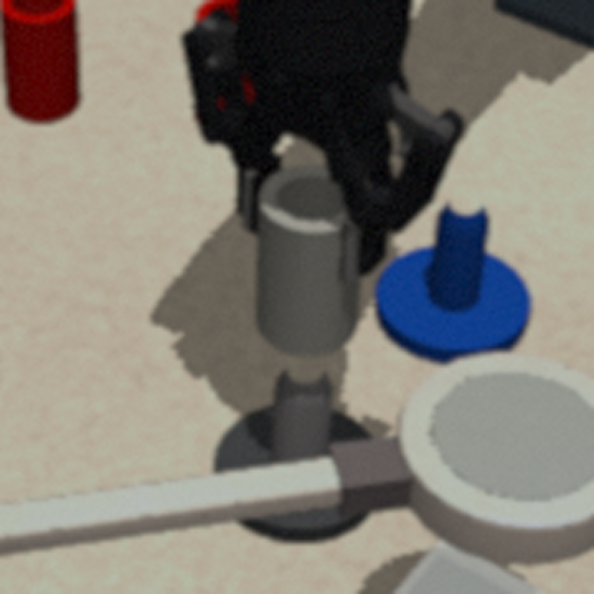

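The sleeve is upright in the gripper at crop (305,260), above the pin at (303,405). I'll fit both axes in the same camera to get the residual offset.

```bash
cat >> h.py <<'E'
from scipy.optimize import least_squares
def axis(q,r,c0):
    f=lambda c:np.hypot(q[:,0]-c[0],q[:,1]-c[1])-r
    s=least_squares(f,c0,loss='soft_l1',f_scale=1.0); return s.x.round(1),len(q),np.median(abs(s.fun)).round(2)
E
python3 - <<'E'
from h import *
w,p=world('scene2')
# sleeve body: crop rows 240-340 cols 262-340 -> px
def px(u0,v0,u1,v1): return tuple(int(round(a)) for a in (260+u0/3.3,150+v0/3.3,260+u1/3.3,150+v1/3.3))
for zr in((118,185),(118,150),(150,180)):
    print('sleeve',axis(roi('scene2',px(258,225,338,345),zr),25,[556,30]))
print('pin',axis(roi('scene2',px(272,385,335,450),(20,68)),15,[557,30]))
print('pin0',axis(roi('scene0',(335,262,365,290),(20,68)),15,[557,30]))
print('pin1',axis(roi('scene1',(335,262,365,290),(20,68)),15,[557,30]))
E
```

```text
sleeve (array([555.6,  28.5]), 757, np.float64(0.65))
sleeve (array([555.6,  28.6]), 345, np.float64(0.69))
sleeve (array([555.7,  28.5]), 355, np.float64(0.63))
pin (array([556.8,  30.7]), 222, np.float64(0.46))
pin0 (array([556.9,  30.6]), 291, np.float64(0.57))
pin1 (array([556.9,  30.5]), 281, np.float64(0.56))
```

```bash
python3 -m inch '[{"translation":[0.06,-0.105,0],"rot":[0,0,0],"gripper":0.45},{"translation":[0,0,0.4],"rot":[0,0,0],"gripper":0.45},{"translation":[0,0,0.4],"rot":[0,0,0],"gripper":0.45},{"translation":[0,0,0.4],"rot":[0,0,0],"gripper":0.45},{"translation":[0,0,0.4],"rot":[0,0,0],"gripper":0.45},{"translation":[0,0,0.4],"rot":[0,0,0],"gripper":0.45},{"translation":[0,0,0],"rot":[0,0,0],"gripper":0.45}]'
python3 -c "
from h import *
to(557.5,31.8,68,0)"
python3 -m inch '[{"translation":[0,0,0.25],"rot":[0,0,0],"gripper":0.45},{"translation":[0,0,0.25],"rot":[0,0,0],"gripper":0.45},{"translation":[0,0,0.25],"rot":[0,0,0],"gripper":0.45},{"translation":[0,0,0],"rot":[0,0,0],"gripper":0.45}]'
python3 -c "
from h import *
to(557.5,31.8,68,0)"
```

```text
time_s: 13.75
tcp_pos: [556.6, 32.2, 124.2]
ee_rot: [1.0, -0.002, -0.002, 0.0]
force: [-0.3, 0.3, -1.6]
grip_width: 0.582
grasp_force: 41.9
t 13.75 tcp [556.6  32.2 124.2] th -0.0032 tilt [-0.003 -0.   ] F [-0.3  0.3 -1.6] w 0.582 g 41.9 q [-0.21  0.54  0.1   1.89 -0.08  0.72 -1.64]
units [0.052 0.019 2.809] rotz -0.04
time_s: 14.08
tcp_pos: [557.3, 32.3, 110.4]
ee_rot: [1.0, -0.002, -0.001, 0.0]
force: [0.4, 0.7, -1.7]
grip_width: 0.579
grasp_force: 41.9
t 14.08 tcp [557.3  32.3 110.4] th -0.0031 tilt [-0.001 -0.   ] F [ 0.4  0.7 -1.7] w 0.579 g 41.9 q [-0.21  0.56  0.1   1.9  -0.08  0.69 -1.64]
units [0.011 0.027 2.118] rotz -0.038
```

It's on the straight part of the pin with no contact force. Continuing down.

```bash
python3 -m inch '[{"translation":[0,0,0.3],"rot":[0,0,0],"gripper":0.45},{"translation":[0,0,0.3],"rot":[0,0,0],"gripper":0.45},{"translation":[0,0,0.3],"rot":[0,0,0],"gripper":0.45},{"translation":[0,0,0.3],"rot":[0,0,0],"gripper":0.45},{"translation":[0,0,0.3],"rot":[0,0,0],"gripper":0.45},{"translation":[0,0,0.2],"rot":[0,0,0],"gripper":0.45},{"translation":[0,0,0.2],"rot":[0,0,0],"gripper":0.45},{"translation":[0,0,0],"rot":[0,0,0],"gripper":0.45}]'
python3 -m inch '[{"translation":[0,0,0.1],"rot":[0,0,0],"gripper":0.45},{"translation":[0,0,0.1],"rot":[0,0,0],"gripper":0.45},{"translation":[0,0,0],"rot":[0,0,0],"gripper":0.45}]'
python3 -c "
from h import *
to(557.5,31.8,68,0)"
```

```text
time_s: 14.75
tcp_pos: [557.3, 32.3, 72.4]
ee_rot: [1.0, -0.002, -0.001, 0.0]
force: [-0.5, -0.4, -1.2]
grip_width: 0.58
grasp_force: 41.9
time_s: 15.0
tcp_pos: [557.7, 32.4, 69.1]
ee_rot: [1.0, -0.002, -0.0, -0.0]
force: [-0.7, 0.2, -1.6]
grip_width: 0.583
grasp_force: 41.9
t 15.0 tcp [557.7  32.4  69.1] th -0.0033 tilt [-0.  0.] F [-0.7  0.2 -1.6] w 0.583 g 41.9 q [-0.2   0.62  0.08  1.94 -0.09  0.59 -1.63]
units [-0.012  0.029  0.056] rotz -0.041
```

```bash
python3 -m inch '[{"translation":[0,0,0.05],"rot":[0,0,0],"gripper":0.45},{"translation":[0,0,0.05],"rot":[0,0,0],"gripper":0.45},{"translation":[0,0,0],"rot":[0,0,0],"gripper":0.45}]'
python3 -c "
from h import *
to(557.5,31.8,68,0)"
```

```text
time_s: 15.25
tcp_pos: [558.1, 32.4, 68.0]
ee_rot: [1.0, -0.002, 0.0, -0.0]
force: [-1.4, 0.7, 5.4]
grip_width: 0.58
grasp_force: 42.4
t 15.25 tcp [558.1  32.4  68. ] th -0.0032 tilt [0.001 0.   ] F [-1.4  0.7  5.4] w 0.58 g 42.4 q [-0.2   0.62  0.08  1.94 -0.09  0.59 -1.63]
units [-0.03  0.03 -0.  ] rotz -0.04
```

```bash
python3 -m inch '[{"translation":[0,0,0],"rot":[0,0,0],"gripper":0.7},{"translation":[0,0,0],"rot":[0,0,0],"gripper":0.9},{"translation":[0,0,0],"rot":[0,0,0],"gripper":1},{"translation":[0,0,0],"rot":[0,0,0],"gripper":1},{"translation":[0,0,-0.4],"rot":[0,0,0],"gripper":1},{"translation":[0,0,-0.8],"rot":[0,0,0],"gripper":1},{"translation":[0,0,-1],"rot":[0,0,0],"gripper":1},{"translation":[0,0,-1],"rot":[0,0,0],"gripper":1},{"translation":[0,0,-1],"rot":[0,0,0],"gripper":1},{"translation":[0,0,-1],"rot":[0,0,0],"gripper":1},{"translation":[0,0,-1],"rot":[0,0,0],"gripper":1},{"translation":[0,0,-1],"rot":[0,0,0],"gripper":1},{"translation":[0,0,-1],"rot":[0,0,0],"gripper":1},{"translation":[0,0,-1],"rot":[0,0,0],"gripper":1},{"translation":[0,0,-1],"rot":[0,0,0],"gripper":1},{"translation":[0,0,-1],"rot":[0,0,0],"gripper":1},{"translation":[0,0,0],"rot":[0,0,0],"gripper":1}]'
python3 - <<'E'
from h import *
to(702,112.5,290,-.767)
grab('scene','scene3'); grab('top','top3')
a=cv2.imread('pics/scene3.png')[200:380,260:440];cv2.imwrite('pics/scene3c.png',cv2.resize(a,None,fx=3,fy=3,interpolation=cv2.INTER_CUBIC))
for t,b in(('scene3',(330,235,372,285)),):
    q=roi(t,b,(84,120)); print('rim',mec(q[:,:2]),np.percentile(q[:,2],[50,90,97]).round(1))
    print(axis(roi(t,(325,235,372,290),(25,85)),25,[557,30]))
for t,b in(('top3',(40,185,290,270)),):
    q=roi(t,(180,170,250,230),(180,205)); print('lens',mec(q[:,:2]),len(q))
E
```

```text
time_s: 16.67
tcp_pos: [559.2, 32.3, 295.8]
ee_rot: [1.0, -0.002, 0.003, -0.0]
force: [0.0, -0.5, 1.1]
grip_width: 0.998
grasp_force: 0.0
t 16.67 tcp [559.2  32.3 295.8] th -0.0036 tilt [0.006 0.001] F [ 0.  -0.5  1.1] w 0.998 g 0.0 q [-0.23  0.36  0.13  1.67 -0.05  1.12 -1.66]
units [ 7.125 -4.036  0.336] rotz 9.543
rim (array([558.9,  32.7]), 27.0) [92.1 94.5 95.3]
(array([558. ,  32.3]), 687, np.float64(0.93))
lens (array([623.9, 177.3]), 50.2) 1418
```

View pics/scene3c.png

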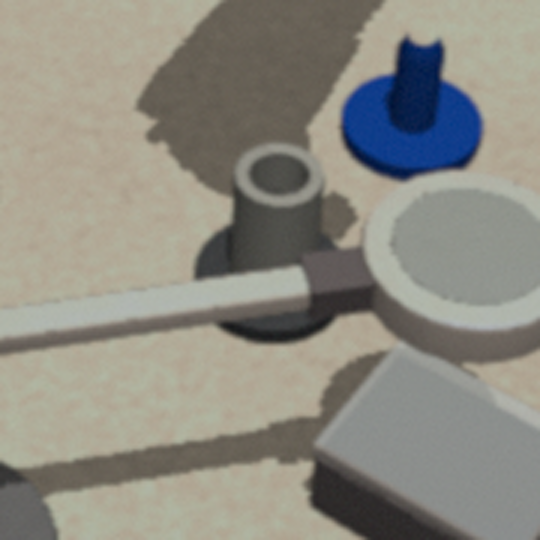

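The sleeve is seated, with its rim at about 94 mm on the foot, seen at crop (278,175). The lens is at (625,178), 162 mm from the pin. Next I grip the bar again.

```bash
python3 -m inch '[{"translation":[0.893,-0.488,0],"rot":[0,0,0],"gripper":1},{"translation":[0.893,-0.488,0],"rot":[0,0,0],"gripper":1},{"translation":[0.893,-0.488,0],"rot":[0,0,0],"gripper":1},{"translation":[0.893,-0.488,0],"rot":[0,0,0],"gripper":1},{"translation":[0.893,-0.488,0],"rot":[0,0,0],"gripper":1},{"translation":[0.893,-0.488,0],"rot":[0,0,0],"gripper":1},{"translation":[0.893,-0.488,0],"rot":[0,0,0],"gripper":1},{"translation":[0.893,-0.488,0],"rot":[0,0,0],"gripper":1},{"translation":[0,0,0],"rot":[0,0,0.91],"gripper":1},{"translation":[0,0,0],"rot":[0,0,0.91],"gripper":1},{"translation":[0,0,0],"rot":[0,0,0.91],"gripper":1},{"translation":[0,0,0],"rot":[0,0,0.91],"gripper":1},{"translation":[0,0,0],"rot":[0,0,0.91],"gripper":1},{"translation":[0,0,0],"rot":[0,0,0.91],"gripper":1},{"translation":[0,0,0],"rot":[0,0,0.91],"gripper":1},{"translation":[0,0,0],"rot":[0,0,0.91],"gripper":1},{"translation":[0,0,0],"rot":[0,0,0.91],"gripper":1},{"translation":[0,0,0],"rot":[0,0,0.91],"gripper":1},{"translation":[0,0,0],"rot":[0,0,0],"gripper":1},{"translation":[0,0,0],"rot":[0,0,0],"gripper":1}]'
python3 -c "
from h import *
to(702.3,110,169.5,-.73)"
```

```text
time_s: 18.43
tcp_pos: [700.5, 110.0, 290.3]
ee_rot: [0.934, -0.356, -0.001, 0.001]
force: [0.4, -0.7, -0.2]
grip_width: 0.996
grasp_force: 0.0
t 18.43 tcp [700.5 110.  290.3] th -0.729 tilt [-0.002 -0.001] F [ 0.4 -0.7 -0.2] w 0.996 g 0.0 q [-0.38  0.62  0.31  1.26 -0.18  1.3  -2.38]
units [ 0.073 -0.072  6.038] rotz 0.013
```

```bash
python3 -m inch '[{"translation":[0.07,-0.07,0.86],"rot":[0,0,0],"gripper":1},{"translation":[0,0,0.86],"rot":[0,0,0],"gripper":1},{"translation":[0,0,0.86],"rot":[0,0,0],"gripper":1},{"translation":[0,0,0.86],"rot":[0,0,0],"gripper":1},{"translation":[0,0,0.86],"rot":[0,0,0],"gripper":1},{"translation":[0,0,0.86],"rot":[0,0,0],"gripper":1},{"translation":[0,0,0.86],"rot":[0,0,0],"gripper":1},{"translation":[0,0,0],"rot":[0,0,0],"gripper":0.8},{"translation":[0,0,0],"rot":[0,0,0],"gripper":0.5},{"translation":[0,0,0],"rot":[0,0,0],"gripper":0.3},{"translation":[0,0,0],"rot":[0,0,0],"gripper":0.1},{"translation":[0,0,0],"rot":[0,0,0],"gripper":0.1},{"translation":[0,0,0],"rot":[0,0,0],"gripper":0.1},{"translation":[0,0,0],"rot":[0,0,0],"gripper":0.1},{"translation":[0,0,0],"rot":[0,0,0],"gripper":0.1},{"translation":[0,0,0],"rot":[0,0,0],"gripper":0.1}]' 20
python3 - <<'E'
from h import *
to(702.3,110,169.5,-.73)
grab('top','top4'); q=roi('top4',(180,170,250,230),(180,205)); print('lens',mec(q[:,:2]),len(q))
E
```

```text
time_s: 19.77
tcp_pos: [703.6, 110.3, 172.2]
ee_rot: [0.934, -0.357, 0.001, -0.001]
force: [-0.3, 0.2, 6.3]
grip_width: 0.209
grasp_force: 22.8
t 19.77 tcp [703.6 110.3 172.2] th -0.7306 tilt [0.002 0.001] F [-0.3  0.2  6.3] w 0.209 g 22.8 q [-0.37  0.7   0.28  1.42 -0.21  1.05 -2.35]
units [-0.038  0.054  0.134] rotz -0.008
lens (array([0., 0.]), 0.0) 0
```

```bash
python3 -m inch '[{"translation":[0,0.305,0],"rot":[0,0,-0.495],"gripper":0.1},{"translation":[0,0.305,0],"rot":[0,0,-0.495],"gripper":0.1},{"translation":[0,0.305,0],"rot":[0,0,-0.495],"gripper":0.1},{"translation":[0,0.305,0],"rot":[0,0,-0.495],"gripper":0.1},{"translation":[0,0.305,0],"rot":[0,0,-0.495],"gripper":0.1},{"translation":[0,0.305,0],"rot":[0,0,-0.495],"gripper":0.1},{"translation":[0,0.305,0],"rot":[0,0,-0.495],"gripper":0.1},{"translation":[0,0.305,0],"rot":[0,0,-0.495],"gripper":0.1}]'
python3 -c "
from h import *
to(665,21,172,-.096)"
```

```text
time_s: 20.48
tcp_pos: [677.8, 69.8, 172.2]
ee_rot: [0.979, -0.205, 0.002, -0.001]
force: [7.7, 0.4, 1.3]
grip_width: 0.204
grasp_force: 22.1
t 20.48 tcp [677.8  69.8 172.2] th -0.4124 tilt [0.005 0.001] F [7.7 0.4 1.3] w 0.204 g 22.1 q [-0.28  0.65  0.19  1.51 -0.14  0.99 -2.03]
units [0.393 2.491 0.004] rotz -3.954
```

```bash
python3 -m inch '[{"translation":[0.01,0.305,0],"rot":[0,0,-0.495],"gripper":0.1},{"translation":[0.01,0.305,0],"rot":[0,0,-0.495],"gripper":0.1},{"translation":[0.01,0.305,0],"rot":[0,0,-0.495],"gripper":0.1},{"translation":[0.01,0.305,0],"rot":[0,0,-0.495],"gripper":0.1},{"translation":[0.01,0.305,0],"rot":[0,0,-0.495],"gripper":0.1},{"translation":[0.01,0.305,0],"rot":[0,0,-0.495],"gripper":0.1},{"translation":[0.01,0.305,0],"rot":[0,0,-0.495],"gripper":0.1},{"translation":[0,0,0],"rot":[0,0,0],"gripper":0.1},{"translation":[0,0,0],"rot":[0,0,0],"gripper":0.1}]'
python3 - <<'E'
from h import *
to(665,21,172,-.096)
grab('top','top5'); grab('scene','scene5')
a=cv2.imread('pics/top5.png')[140:320,200:400];b=cv2.imread('pics/scene5.png')[150:330,240:440];cv2.imwrite('pics/c5.png',cv2.resize(np.hstack([a,b]),None,fx=2,fy=2))
for t,b in(('top5',(240,195,330,262)),('scene5',(300,180,410,300))):
    q=roi(t,b,(184,197)); q=q[q[:,0]<606]; print('lens',mec(q[:,:2]),len(q),q.min(0).round(1),q.max(0).round(1))
E
```

```text
time_s: 21.23
tcp_pos: [666.2, 27.9, 172.2]
ee_rot: [0.998, -0.069, 0.002, 0.0]
force: [5.0, -0.5, 7.0]
grip_width: 0.208
grasp_force: 23.3
t 21.23 tcp [666.2  27.9 172.2] th -0.1388 tilt [ 0.004 -0.   ] F [ 5.  -0.5  7. ] w 0.208 g 23.3 q [-0.18  0.62  0.12  1.55 -0.08  0.97 -1.75]
units [-0.011  0.349  0.008] rotz -0.535Traceback (most recent call last):
  File "<stdin>", line 6, in <module>
    return umr_minimum(a, axis, None, out, keepdims, initial, where)
ValueError: zero-size array to reduction operation minimum which has no identity
```

View pics/c5.png

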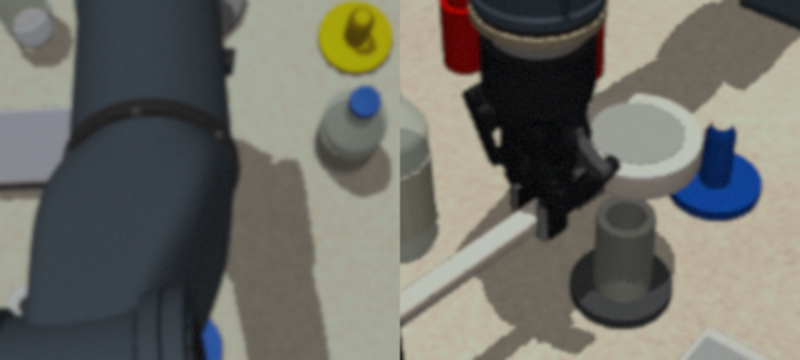

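The arm blocks the top view. The scene view shows the lens at crop (645,145) and the sleeve upright at (625,250), so I measure the lens in that view.

```bash
python3 - <<'E'
from h import *
q=roi('scene5',(336,190,395,252),(168,187)); 
f=q[(q[:,0]<612)]
print('side',axis(f,50,[560,40]),f.min(0).round(1),f.max(0).round(1))
q=roi('scene5',(330,190,395,252),(186,196)); q=q[q[:,0]<615]; print('top',mec(q[:,:2]),q.min(0).round(1),q.max(0).round(1),len(q))
print('sleeve',axis(roi('scene5',(325,240,372,300),(25,85)),25,[557,30]))
q=roi('scene5',(240,225,320,330),(182,196)); 
l=cv2.fitLine(q[:,:2].astype(np.float32),cv2.DIST_HUBER,0,.01,.01).ravel(); print('bar',l,len(q),'y at 559',l[3]+(559-l[2])*l[1]/l[0])
E
```

```text
side (array([561.9,  40. ]), 444, np.float64(0.61)) [512.8   0.8 168. ] [611.9  91.  187. ]
top (array([563.1,  40.2]), 51.6) [512.8  -8.5 186.2] [611.8  90.2 193.3] 1898
sleeve (array([557.9,  32.1]), 882, np.float64(0.85))
bar [ 9.9538577e-01 -9.5953763e-02  7.3074579e+02  1.9403849e+01] 987 y at 559 35.959896
```

```bash
python3 -m inch '[{"translation":[0,0.12,0],"rot":[0,0,-0.2],"gripper":0.1},{"translation":[0,0.12,0],"rot":[0,0,-0.2],"gripper":0.1},{"translation":[0,0,0],"rot":[0,0,0],"gripper":0.1},{"translation":[0,0,0],"rot":[0,0,0],"gripper":0.1}]'
python3 - <<'E'
from h import *
to(665,21,172,-.096)
grab('scene','scene6')
q=roi('scene6',(336,190,395,252),(168,187)); f=q[(q[:,0]<612)]
print('side',axis(f,50,[560,40]))
q=roi('scene6',(330,190,395,252),(186,196)); q=q[q[:,0]<615]; print('top',q.min(0).round(1),q.max(0).round(1),len(q))
E
```

```text
time_s: 21.67
tcp_pos: [665.8, 24.0, 172.2]
ee_rot: [0.999, -0.053, 0.002, -0.0]
force: [5.9, -1.3, 5.9]
grip_width: 0.205
grasp_force: 22.8
t 21.67 tcp [665.8  24.  172.2] th -0.1068 tilt [0.004 0.   ] F [ 5.9 -1.3  5.9] w 0.205 g 22.8 q [-0.17  0.62  0.11  1.55 -0.07  0.97 -1.72]
units [-0.023  0.153  0.008] rotz -0.134
side (array([560.9,  33. ]), 441, np.float64(0.58))
top [511.1 -14.6 186. ] [609.7  83.6 193.9] 1827
```

```bash
python3 -m inch '[{"translation":[0,0.05,0],"rot":[0,0,-0.06],"gripper":0.1},{"translation":[0,0,0],"rot":[0,0,0],"gripper":0.1},{"translation":[0,0,0],"rot":[0,0,0],"gripper":0.3},{"translation":[0,0,0],"rot":[0,0,0],"gripper":0.6},{"translation":[0,0,0],"rot":[0,0,0],"gripper":0.8},{"translation":[0,0,0],"rot":[0,0,0],"gripper":0.8},{"translation":[0,0,-0.4],"rot":[0,0,0],"gripper":0.8},{"translation":[0,0,-0.8],"rot":[0,0,0],"gripper":0.8},{"translation":[0,0,-1],"rot":[0,0,0],"gripper":0.8},{"translation":[0,0,-1],"rot":[0,0,0],"gripper":0.8},{"translation":[0,0,-1],"rot":[0,0,0],"gripper":0.8},{"translation":[0,0,-1],"rot":[0,0,0],"gripper":0.8},{"translation":[0,0,-1],"rot":[0,0,0],"gripper":0.8},{"translation":[0,0,-1],"rot":[0,0,0],"gripper":0.8},{"translation":[0,0,0],"rot":[0,0,0],"gripper":0.8}]'
python3 -c "
from h import *
to(560,-300,310,-.096)"
```

```text
time_s: 22.97
tcp_pos: [665.2, 22.7, 319.9]
ee_rot: [0.999, -0.05, 0.003, -0.0]
force: [0.6, 0.2, 0.1]
grip_width: 0.8
grasp_force: 0.0
t 22.97 tcp [665.2  22.7 319.9] th -0.1009 tilt [0.006 0.001] F [0.6 0.2 0.1] w 0.8 g 0.0 q [-0.18  0.51  0.12  1.34 -0.06  1.28 -1.72]
units [-3.613 16.585  0.452] rotz -0.061
```

```bash
python3 -m inch '[{"translation":[-0.2,0.95,0],"rot":[0,0,0],"gripper":0.8},{"translation":[-0.2,0.95,0],"rot":[0,0,0],"gripper":0.8},{"translation":[-0.2,0.95,0],"rot":[0,0,0],"gripper":0.8},{"translation":[-0.2,0.95,0],"rot":[0,0,0],"gripper":0.8},{"translation":[-0.2,0.95,0],"rot":[0,0,0],"gripper":0.8},{"translation":[-0.2,0.95,0],"rot":[0,0,0],"gripper":0.8},{"translation":[-0.2,0.95,0],"rot":[0,0,0],"gripper":0.8},{"translation":[-0.2,0.95,0],"rot":[0,0,0],"gripper":0.8},{"translation":[-0.2,0.95,0],"rot":[0,0,0],"gripper":0.8},{"translation":[-0.2,0.95,0],"rot":[0,0,0],"gripper":0.8},{"translation":[-0.2,0.95,0],"rot":[0,0,0],"gripper":0.8},{"translation":[-0.2,0.95,0],"rot":[0,0,0],"gripper":0.8},{"translation":[-0.2,0.95,0],"rot":[0,0,0],"gripper":0.8},{"translation":[-0.2,0.95,0],"rot":[0,0,0],"gripper":0.8},{"translation":[-0.2,0.95,0],"rot":[0,0,0],"gripper":0.8},{"translation":[-0.2,0.95,0],"rot":[0,0,0],"gripper":0.8},{"translation":[-0.2,0.95,0],"rot":[0,0,0],"gripper":0.8},{"translation":[0,0,0],"rot":[0,0,0],"gripper":0.8},{"translation":[0,0,0],"rot":[0,0,0],"gripper":0.8},{"translation":[0,0,0],"rot":[0,0,0],"gripper":0.8}]'
python3 - <<'E'
from h import *
to(560,-300,310)
grab('top','top7'); grab('scene','scene7')
a=cv2.imread('pics/top7.png')[80:380,160:460];b=cv2.imread('pics/scene7.png')[140:440,180:480];cv2.imwrite('pics/c7.png',cv2.resize(np.hstack([a,b]),None,fx=1.33,fy=1.33))
for t,b in(('top7',(255,190,325,262)),('scene7',(300,180,385,252))):
    q=roi(t,b,(182,197)); q=q[q[:,0]<611]; print(t,'lens',mec(q[:,:2]),len(q),q.min(0).round(1),q.max(0).round(1))
q=roi('scene7',(320,190,385,252),(168,187)); f=q[(q[:,0]<605)]; print('side',axis(f,50,[560,35]))
print('sleeve',axis(roi('scene7',(325,240,372,300),(25,85)),25,[557,30]))
for n,b,z in(('bottle',(350,170,405,235),(30,230)),('box',(185,185,250,245),(40,70)),('beaker',(190,120,235,170),(20,100)),('narrow',(196,272,240,314),(70,95))): q=roi('top7',b,z); print(n,mec(q[:,:2]))
E
```

```text
time_s: 24.63
tcp_pos: [564.0, -290.9, 314.8]
ee_rot: [0.999, -0.05, -0.0, -0.0]
force: [-0.2, -0.3, -0.9]
grip_width: 0.799
grasp_force: 0.0
t 24.63 tcp [ 564.  -290.9  314.8] th -0.1001 tilt [-0.     0.001] F [-0.2 -0.3 -0.9] w 0.799 g 0.0 q [ 0.3   0.47  0.17  1.44 -0.08  1.25 -1.19]
units [-0.155  0.472  0.241] rotz None
top7 lens (array([561.1,  30.3]), 51.4) 1912 [509.8 -18.3 182. ] [610.5  80.5 197. ]
scene7 lens (array([562.4,  32.9]), 50.8) 2268 [511.7 -16.1 182. ] [610.9  83.1 193.8]
side (array([560.6,  32.7]), 373, np.float64(0.63))
sleeve (array([557.9,  32. ]), 884, np.float64(0.86))
bottle (array([ 624.4, -167.6]), 35.0)
box (array([626.9, 187.9]), 70.6)
beaker (array([782.9, 197.2]), 33.4)
narrow (array([443. , 188.1]), 25.0)
```

View pics/c7.png

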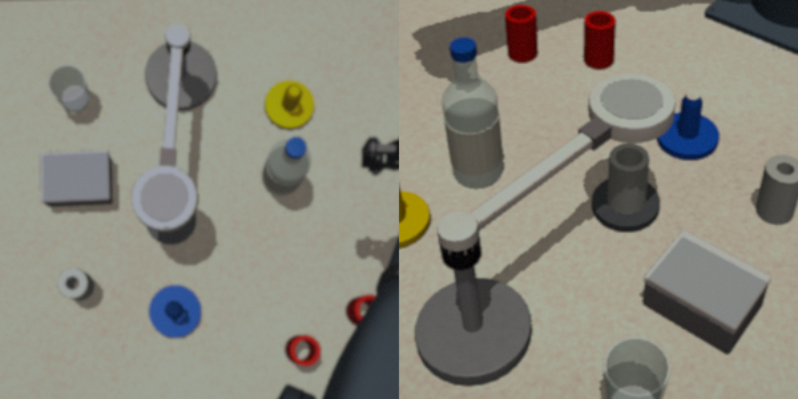

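The lens, at (165,197) in the top half, is centred over the sleeve at (628,180) in the scene half, within about 3 mm. Bottle, box, beaker and narrow sleeve are where they were, and the robot is clear.

```bash
python3 -c "
from station import order
print(order.close_job())"
```

```text
the job is handed in; nothing more can be done
None
```

The job is handed in at 24.6 s on the robot's clock: the wide sleeve sits fully on the gauge's foot, the lens is back over it within about 3 mm and released, and the narrow sleeve, bottle, tip box and beaker have not moved.

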